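# Index the drill guide over the roof tile

## Task

The drill guide on the roof-tile jig is parked between two drilling positions. Pull its spring plunger knob up, slide the carriage to the side where the clay tile lies, and let the pin drop fully home into the index hole there, so that the guide bush stands locked over the tile's drilling mark. The pin is slender: never force the carriage sideways hard against it, and leave the tile and the other things on and around the jig where they are.

Things in the scene. Friction and masses are not known exactly. Their poses are not given: they have to be found in the camera images.
- jig: The fixed drilling jig: grey base 360 x 420 x 15 mm with a plywood tile bed (top at z = 25 mm). Origin on the table, below the middle of the rail; y runs along the rail, x points across the bed, away from the robot, z up. An aluminium index plate (340 x 36 x 10 mm, top face at z = 55 mm) lies along the rail. End blocks at y = +-195 mm, top at z = 63 mm.
- pin: The steel index pin, 8 mm thick with a bevelled end, fixed to the knob; origin at its lower tip. The plate has a parking slot (58 mm long, about y = 0) and one hole, 10 mm wide and 10 mm deep, on either side, at y = +85 and -85 mm of the jig. The plate may be shifted up to 8 mm along y; its place is not reported: find the hole by letting the pin ride on the flat plate between slot and hole.
- carriage (a joint): Place of the grey sliding carriage along the rail = y of the pin in the jig's frame (m), positive towards the jig's +y, stops at +-0.115. It drags with about 1.5 N, with the pin riding on the plate 4 to 8 N in all. It starts within 0.015 of 0, the pin down in the parking slot, where it is free to slide until the pin meets the slot's end. Its saddle, 64 x 70 mm, has its top at z = 72 mm.
- housing_mid (a point): Middle of the plunger's steel housing, fixed in the middle of the carriage, below the knob: a square block 32 x 32 mm, sides along the jig's x and y, from z = 72 to z = 100 mm (point at 86 mm). It stands out 2 mm beyond the knob all round: the carriage can be pushed by it while the knob stays free.
- plunger (a joint): Height of the pin above fully home (m): 0 = home, 10 mm deep in slot or hole; 0.010 = tip level with the plate's top, as when riding on it; 0.016 = upper stop. A spring pushes it down with 6 N at 0 and 3 N more per 10 mm of lift. Let go, it drops by itself into a hole that it rides over slowly (about 15 mm/s), and then stops the carriage dead.
- knob_mid (a point): Middle of the black plunger knob, an upright cylinder 28 mm in diameter and 26 mm high, straight above the pin. When home the point lies at z = 117 mm, and the knob reaches from 104 to 130 mm, 4 mm above the housing. It goes up and down with the pin. Grip it from above, with the finger tips above the housing's top (z = 100 mm).
- bush (a point): Centre of the top of the drill guide bush, a steel ring 32 mm across on the carriage's arm, 105 mm from the pin towards the jig's +x; top at z = 80 mm, underside at z = 56 mm.
- tile_mark (a point): The drilling mark, a 10 mm dark dot on top of the flat clay tile (190 x 150 x 12 mm, loose, two nibs at its far end) that lies on one side of the bed, near the jig's y = +85 or -85 mm: this tells which hole to use. With the pin in that hole, the bush stands within about 15 mm of the mark, seen from above.
- packing: Loose wooden packing board 100 x 70 x 18 mm on the other side of the bed; leave alone. Origin under its centre.
- spanner: Loose steel spanner, 150 mm, on the front of the jig's base; leave alone.
- mug: White mug, 80 mm across, 90 mm high; leave alone.
- nail_jar: Glass jar, 68 mm across, 100 mm high; leave alone.
There are look-alikes about, which are no part of the job. What is meant by the part that bears tile_mark is not pink, and is the larger of those in its own colour.

How it is judged:
On the way:
1. the pin is pulled clear of the parking slot (value of joint plunger above 0.0102 m), for 0.1 s.
At the end, for the whole second after the job is handed in: The pin is fully home (plunger joint below 1.5 mm) in the index hole on the tile's side, the bush standing within 20 mm of the tile's mark seen from above, and the carriage at rest (value of joint plunger below 0.0015 m and horizontal distance between bush and tile_mark below 0.02 m and velocity of joint carriage between -0.01 and 0.01 m/s); the robot touches nothing.
It fails at once if the pin is forced against the index plate with more than 30 N (contact force between pin and anything else above 30 N).
It fails at once if the tile is shifted by more than 10 mm (distance of tile_mark from where it was at the start of the episode above 0.01 m).
It fails at once if a bystander is shifted by more than 20 mm (distance of any of packing, spanner, mug, nail_jar from where it was at the start of the episode above 0.02 m).
It also fails if it takes over 38 s, if anything falls off the work surface, if the arm or the gripper's body presses on something with over 40 N, if the wrist force passes 120 N, or if a joint passes its speed limit or range.

## Robot

A 6-joint arm with a two-finger parallel gripper is mounted at the origin on the work surface. World frame = base frame: x ahead of the robot, y to its left, z up, the work surface at z = 0. Lengths are in m, angles in rad, forces in N, time in s.
With the tool pointing down it reaches from about 0.3 to 0.875 m from the base axis. Payload 6.4 kg.
Tool frame: the origin (TCP) lies on the centre line of the jaws, within the pads' length; the fingertips stand 17 mm ahead of it and the grasp point (between the pads) lies 2 mm behind it; z points along the fingers, x is the direction in which the jaws open and shut, and the axes are right-handed (so a half turn about z gives the same grasp; the last joint's range is limited). The gripper opens to 85 mm and grips with 20 to 120 N. Pads are 22 mm wide; open, the fingers measure 114 mm over their backs; the gripper's body (76 mm by 85 mm) begins 54 mm behind the grasp point. The pads swing forward as they close: fully open they stand 13 mm farther back than shut.
Start: joints at [1.026, 0.181, 1.607, -0, 1.354, -0.206], TCP at [0.191, 0.542, 0.248] pointing down, gripper open.
Joint ranges: [-2.99, 2.99], [-0.89, 2.07], [0.3, 2.58], [-1.14, 4.28], [0, 2.63], [-3.12, 3.12]. Speed limits (rad/s): [2.57, 2.57, 3.01, 3.14, 3.14, 3.14].

## Interface

Orientations are given as a unit quaternion [w, x, y, z].
In Python, from bench import ctrl gives the robot as it stands.
- The arm moves only by the tool servo_tool, never from a script. Its argument "increments" is text: rows parted by semicolons, each of 5 numbers parted by spaces: the shift along the tool's x, y, z in cm, then the turn about the tool's z in rad, then the opening, from 0 (shut) to 1 (fully open). In form: dx dy dz yaw gripper; .... A call has 1 to 10 rows; each row shifts and turns the commanded pose from where the row before left it, along the tool's axes as they then stand; what a row does not reach is not made up. A row lasts 1/8 s, in which the tool goes at most 62.5 mm and 10.7 degrees, less where a joint would pass 70% of its speed; a pose out of reach is approached as far as the arm can. A call is refused whole if a number of a shift passes 6.25 or a number of a turn 0.188, either way. A call with a gripper value outside its range is refused whole. The fingers move at their own pace and stop on an object; the grip force is fixed at half the most. Time passes only in rows, so rows that do not move let the fingers close. It gives the time, the measured TCP pose, the force and the opening at its end, in the units of the state.
- ctrl.get_obs(): the state, without advancing time (a new reading comes with each control period).
- ctrl.camera(name): name is "scene" or "top" or "wrist"; returns (picture, depth): 400x640x3 uint8, red, green, blue; 400x640 float32, m along the optical axis (not along the pixel's ray), 0 where there is no reading.
- ctrl.camera_params(name): a dict with "mtx" (3x3 intrinsics, pixels), "distortion" ([k1, k2, p1, p2, k3] as OpenCV has them; the pictures are not rectified), "position" and "attitude" of the camera in the world; the wrist camera has in their place "tool_from_camera" (4x4, takes a point from camera to tool coordinates, whose origin is the TCP and whose axes are the tool frame's). Camera axes: x right, y down, z forward; pixel columns grow to the right and rows downward; lengths in m; the calibration is good to about 2 mm. A picture is of the moment at which its call begins: read the wrist's pose just before it. camera_params takes no time and is no camera call.
- ctrl.hand_in(): hands the job in, once; it reports no verdict.
The state is a dict: "time_s": time; "q": joint angles; "dq": joint speeds; "joint_efforts": joint torques, N m; "eef_pos": TCP position; "eef_rot": TCP orientation; "wrist_force": force on the tool from outside, world axes, zero at the start; "torque": the same for the moment, N m; "opening": opening from 0.0 (shut) to 1.0 (fully open).
Only numpy, scipy, OpenCV 4.12 (cv2) and the standard library are available. Lean on these libraries where they do the work, as an engineer would, in place of code of your own. Each camera call takes 0.05 s, during which the arm holds its last target.

## Working session

There is one attempt and no reset: what is moved stays moved. The work goes in short steps, Python scripts to look and compute and a tool call to move; the robot and the scene stay as the last step left them, time stands still between calls to the robot, and variables do not carry over. Pictures are saved under pics/ and viewed, and the job is handed in when it is done.

Besides the shell and the picture viewer there is one more tool, called after "Emit:" as a command line: name --argument value ..., lists and objects as JSON in quotes. servo_tool: Moves the arm, as the interface text tells. Its arguments: {"type":"object","properties":{"increments":{"type":"string"}},"required":["increments"]}

```bash
mkdir -p pics; ls; python3 - <<'E'
from bench import ctrl
import cv2,numpy as np
o=ctrl.get_obs();print(o)
for n in("top","scene"):
    p,d=ctrl.camera(n);cv2.imwrite(f"pics/{n}0.png",p[:,:,::-1]);np.savez(f"{n}0.npz",p=p,d=d)
for n in("top","scene","wrist"):print(ctrl.camera_params(n))
E
```

```text
pics
{'time_s': 0.0, 'q': array([ 1.02570757e+00,  1.81539026e-01,  1.60801557e+00, -8.43494253e-06,
        1.35383437e+00, -2.06307192e-01]), 'dq': array([ 6.23592938e-04, -6.53561795e-04,  8.87813196e-04, -1.65275863e-04,
       -1.47751932e-03, -9.68629177e-05]), 'joint_efforts': array([ 6.72875613e-04, -4.44878519e+01, -3.51330900e+01, -3.05879930e-04,
        9.30382084e-03, -1.27246071e-05]), 'eef_pos': array([0.19079945, 0.54185113, 0.24738162]), 'eef_rot': array([ 3.61544534e-04,  8.16190959e-01,  5.77781543e-01, -8.22187279e-04]), 'wrist_force': array([-0.19373003, -0.87813712,  1.02301369]), 'torque': array([0.00526278, 0.03435826, 0.01473264]), 'opening': 0.9949515033025063}
{'mtx': array([[444.31651109,   0.        , 315.70148183],
       [  0.        , 444.31651109, 198.56476502],
       [  0.        ,   0.        ,   1.        ]]), 'distortion': array([-0.02092148,  0.        ,  0.        ,  0.        ,  0.        ]), 'position': array([ 0.33146009, -0.0131652 ,  1.51918107]), 'attitude': array([-0.06125067,  0.70608796, -0.70393734,  0.04647973])}
{'mtx': array([[400.
[... 266 characters left out ...]
223,  1.11443251]), 'attitude': array([-0.24676922,  0.86224761,  0.42673034, -0.116341  ])}
{'mtx': array([[329.5553235 ,   0.        , 318.86346339],
       [  0.        , 329.5553235 , 201.81164306],
       [  0.        ,   0.        ,   1.        ]]), 'distortion': array([0.00447114, 0.        , 0.        , 0.        , 0.        ]), 'tool_from_camera': array([[ 9.99998736e-01, -1.41424401e-03,  7.26102764e-04,
         6.42364393e-04],
       [ 1.13462635e-03,  9.54836421e-01,  2.97129807e-01,
        -7.57727615e-02],
       [-1.11352341e-03, -2.97128608e-01,  9.54836819e-01,
        -1.25704153e-01],
       [ 0.00000000e+00,  0.00000000e+00,  0.00000000e+00,
         1.00000000e+00]])}
```

View pics/top0.png

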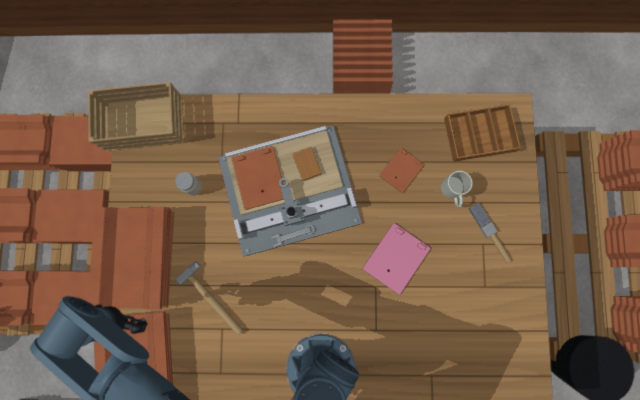

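View pics/scene0.png

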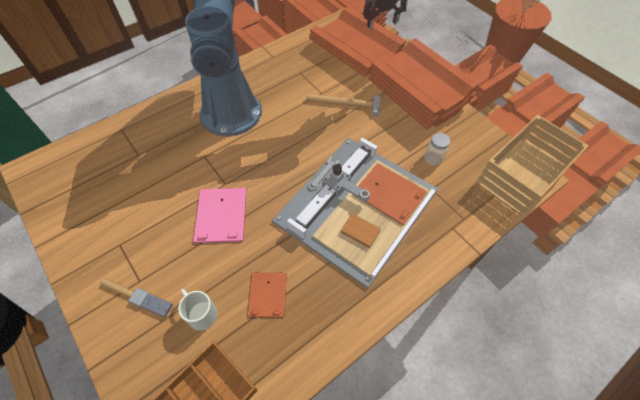

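```bash
cat >h.py <<'E'
import numpy as np,cv2
from scipy.spatial.transform import Rotation as R
from bench import ctrl
def q2R(q): return R.from_quat(np.r_[q[1:],q[0]]).as_matrix()
def pose(n,o=None):
    c=ctrl.camera_params(n)
    if n!="wrist": return c,q2R(c["attitude"]),np.array(c["position"])
    T=c["tool_from_camera"];Rt=q2R(o["eef_rot"])
    return c,Rt@T[:3,:3],o["eef_pos"]+Rt@T[:3,3]
def px2w(n,uv,z,o=None):
    c,Rc,t=pose(n,o)
    r=cv2.undistortPoints(np.array(uv,float).reshape(-1,1,2),c["mtx"],c["distortion"])[:,0]
    d=np.c_[r,np.ones(len(r))]@Rc.T
    return t+d*((z-t[2])/d[:,2])[:,None]
def w2px(n,P,o=None):
    c,Rc,t=pose(n,o)
    return cv2.projectPoints(((np.array(P,float).reshape(-1,3)-t)@Rc),np.zeros(3),np.zeros(3),c["mtx"],c["distortion"])[0][:,0]
E
python3 - <<'E'
from h import *
p=np.load("top0.npz")["p"][110:260,160:375];cv2.imwrite("pics/topc.png",cv2.resize(p[:,:,::-1],None,fx=3.7,fy=3.7,interpolation=cv2.INTER_CUBIC))
p=np.load("scene0.npz")["p"][130:285,265:445];cv2.imwrite("pics/scec.png",cv2.resize(p[:,:,::-1],None,fx=3.8,fy=3.8,interpolation=cv2.INTER_CUBIC))
print(px2w("top",[(291,211)],.13),px2w("top",[(284,183)],.08),px2w("top",[(262,191)],.037))
E
```

```text
[[0.50516194 0.09418905 0.13      ]] [[0.60447442 0.12241399 0.08      ]] [[0.58496611 0.20085891 0.037     ]]
```

View pics/topc.png

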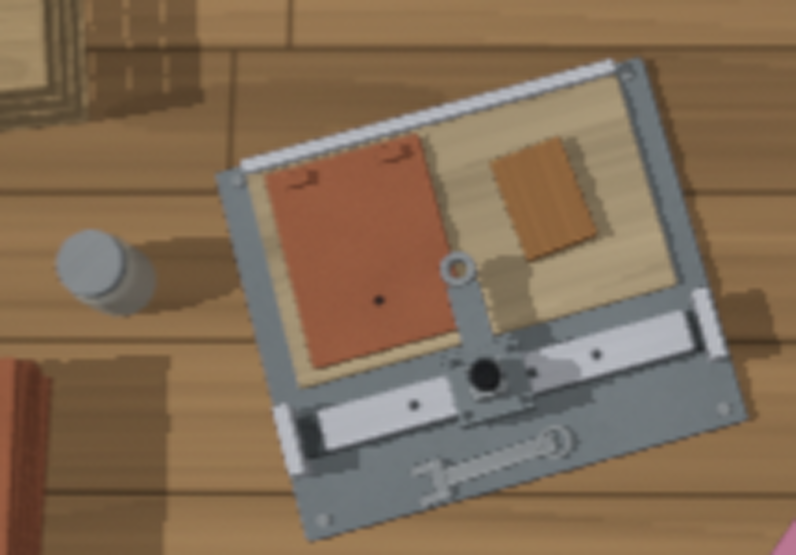

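View pics/scec.png

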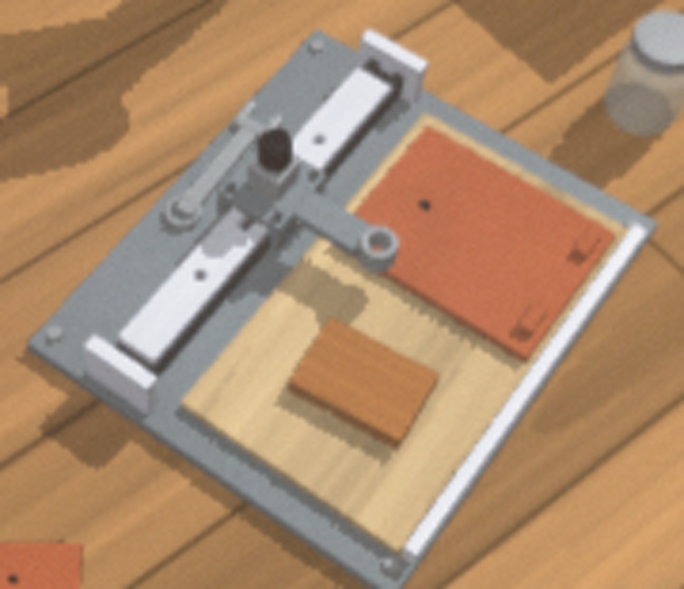

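```bash
python3 - <<'E'
from h import *
f=lambda u,v:(160+(u+.5)/3.7-.5,110+(v+.5)/3.7-.5)
hp=px2w("top",[f(413,405)],.055)[0];hm=px2w("top",[f(596,354)],.055)[0]
print(hp,hm,np.linalg.norm(hp-hm))
# end blocks inner/outer corners z .063
for n,uv in dict(LB=(288,438),RB=(709,322)).items(): print(n,px2w("top",[f(*uv)],.063))
y=(hp-hm)[:2];y/=np.linalg.norm(y);th=np.arctan2(y[1],y[0]);x=np.array([y[1],-y[0]])
print("th",th,x,y)
k=px2w("top",[f(485,375)],.130)[0];b=px2w("top",[f(457,268)],.08)[0];m=px2w("top",[f(378,300)],.037)[0]
c=(hp+hm)[:2]/2
for n,p in dict(k=k,b=b,m=m).items(): print(n,p,"jig x,y",(p[:2]-c)@x,(p[:2]-c)@y)
L=px2w("top",[f(288,438)],.063)[0];Rr=px2w("top",[f(709,322)],.063)[0]
for p in(L,Rr):print((p[:2]-c)@x,(p[:2]-c)@y)
g=lambda u,v:(265+(u+.5)/3.8-.5,130+(v+.5)/3.8-.5)
print("scene k",px2w("scene",[g(273,140)],.13),"h",px2w("scene",[g(319,140)],.055),px2w("scene",[g(200,274)],.055),"b",px2w("scene",[g(379,243)],.08),"m",px2w("scene",[g(425,206)],.037))
E
```

```text
[0.48733422 0.16526187 0.055     ] [0.53380896 0.00124913 0.055     ] 0.17047017153375651
LB [[0.45663395 0.27542811 0.063     ]]
RB [[ 0.56180813 -0.09994671  0.063     ]]
th 1.84691853020141 [0.96211986 0.2726268 ] [-0.2726268   0.96211986]
k [0.50520299 0.09508611 0.13      ] jig x,y -0.001939897671295701 0.012846093894880565
b [0.60760496 0.12527961 0.08      ] jig x,y 0.10481462615725447 0.013978341039063688
m [0.58594262 0.20157194 0.037     ] jig x,y 0.10477219603369828 0.09328643703299583
0.0004969284579920243 0.19959793055754363
-0.0006501413837740449 -0.19023093364220967
scene k [[0.50551572 0.09543646 0.13      ]] h [[0.48904401 0.16376223 0.055     ]] [[0.53394919 0.00098571 0.055     ]] b [[0.6095786  0.12408983 0.08      ]] m [[0.58741146 0.20088718 0.037     ]]
```

Emit:
servo_tool --increments "0 0 0 -0.153 1; 0 0 0 -0.153 1; 0 0 0 -0.153 1; 0 0 0 -0.153 1; 0 0 0 0 1"

```text
time_s: 0.72
eef_pos: [0.191, 0.5421, 0.2478]
eef_rot: [0.0, 0.605, 0.796, -0.0]
wrist_force: [-0.1, 0.2, -1.0]
opening: 1.004
```

```bash
cat >>h.py <<'E'
K=np.array([.5054,.0953]); TH=1.8448
Y=np.array([np.cos(TH),np.sin(TH)]);X=np.array([Y[1],-Y[0]])
def go(P):
    o=ctrl.get_obs();Rt=q2R(o["eef_rot"]);d=Rt.T@(np.array(P)-o["eef_pos"])*100
    x=Rt[:,0];e=(np.arctan2(x[1],x[0])-TH)
    print("t",round(o["time_s"],2),"pos",o["eef_pos"].round(4),"d cm",d.round(2),"yaw needed",round(e,4),"tilt",Rt[:2,2].round(4),"F jig xyz",(o["wrist_force"][:2]@X).round(2),(o["wrist_force"][:2]@Y).round(2),o["wrist_force"][2].round(2),"open",round(o["opening"],3))
E
python3 -c "
from h import *
go([*K,.2])"
```

```text
t 0.72 pos [0.191  0.5421 0.2478] d cm [-51.48  18.29   4.8 ] yaw needed -0.0021 tilt [-0.0005 -0.0008] F jig xyz -0.02 0.18 -1.0 open 1.004
```

Emit:
servo_tool --increments "-3 1 0 0 1; -4.5 1.6 0 0 1; -4.5 1.6 0 0 1; -4.5 1.6 0 0 1; -4.5 1.6 0 0 1; -4.5 1.6 0 0 1; -4.5 1.6 0 0 1; -4.5 1.6 0 0 1; -4.5 1.6 0 0 1; -4.5 1.6 0 0 1"

```text
time_s: 1.98
eef_pos: [0.4574, 0.1636, 0.2483]
eef_rot: [0.0, 0.606, 0.796, 0.0]
wrist_force: [1.2, 0.1, 0.3]
opening: 1.003
```

Emit:
servo_tool --increments "-4 1.4 0 0 1; -3 1 0 0 1; -1 0.4 0 0 1; 0 0 0 0 1"

```text
time_s: 2.48
eef_pos: [0.5052, 0.0955, 0.248]
eef_rot: [-0.0, 0.605, 0.796, -0.0]
wrist_force: [0.3, 0.9, 0.3]
opening: 0.998
```

```bash
python3 -c "
from h import *
go([*K,.2])
o=ctrl.get_obs();p,d=ctrl.camera('wrist');cv2.imwrite('pics/w1.png',p[:,:,::-1]);np.savez('w1.npz',p=p,d=d)
print(w2px('wrist',[[*K,.13],[.4882,.1645,.055]],o))"
```

```text
t 2.48 pos [0.5052 0.0955 0.248 ] d cm [-0.03  0.02  4.8 ] yaw needed -0.0033 tilt [-0.0007  0.0003] F jig xyz 0.51 0.83 0.28 open 0.998
[[317.74137882 201.36366739]
 [389.58812411 180.7573113 ]]
```

View pics/w1.png

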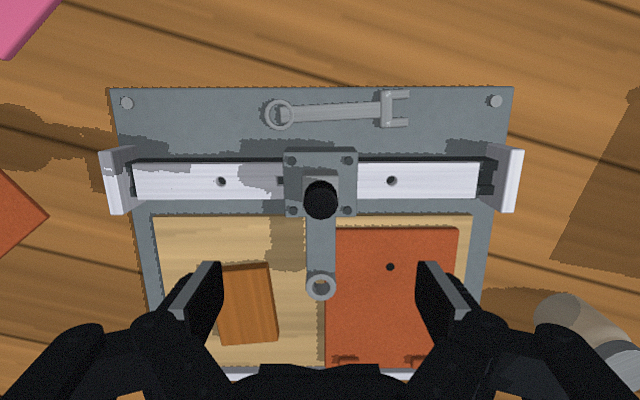

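```bash
cat >>h.py <<'E'
def pts(n,d,o):
    c,Rc,t=pose(n,o);v,u=np.mgrid[:400,:640]
    r=cv2.undistortPoints(np.c_[u.ravel(),v.ravel()].astype(float).reshape(-1,1,2),c["mtx"],c["distortion"])[:,0]
    return ((np.c_[r,np.ones(len(r))]*d.reshape(-1,1))@Rc.T+t).reshape(400,640,3)
E
python3 -c "
from h import *
o=ctrl.get_obs();z=np.load('w1.npz');p,d=z['p'],z['d']
P=pts('wrist',d,o)
m=(p.max(2)<60);m[:150]=0;m[235:]=0;m[:,:290]=0;m[:,350:]=0
zz=P[...,2][m];print(np.percentile(zz,[5,25,50,75,95]))
s=m&(np.abs(P[...,2]-np.percentile(zz,75))<.005)
v,u=np.where(s);(c,r)=cv2.minEnclosingCircle(np.c_[u,v].astype(np.float32));print(c,r,P[s][:,2].mean())
w=px2w('wrist',[c],.13,o);print('knob',w, (w[0,:2]-K)@X,(w[0,:2]-K)@Y)
def dark(u0,v0,u1,v1):
    g=255-p[v0:v1,u0:u1].mean(2); g=np.clip(g-130,0,None);V,U=np.mgrid[v0:v1,u0:u1];return (U*g).sum()/g.sum(),(V*g).sum()/g.sum()
for b in ((384,173,400,189),(214,174,229,189),(268,175,284,188)):
    c=dark(*b);w=px2w('wrist',[c],.055,o)[0];print(c,w,(w[:2]-K)@X,(w[:2]-K)@Y)
print(p[170:192:2,380:404:2].mean(2).astype(int))
"
```

```text
[0.11266217 0.12868078 0.12969394 0.13018853 0.13087807]
(320.0197448730469, 201.6081085205078) 17.419593811035156 0.12968864702399338
knob [[0.50477132 0.09766388 0.13      ]] 3.4409798510471966e-05 0.0024458097982722545
(np.float64(390.4563794018757), np.float64(179.68421518315344)) [0.48648993 0.16557349 0.055     ] 0.0008105198536035544 0.07276879278194652
(np.float64(221.46201534096878), np.float64(180.5526951770516)) [0.53214437 0.00418903 0.055     ] 0.0010931460630255047 -0.0949488037831892
(np.float64(280.07709414381026), np.float64(180.05831480108722)) [0.51611941 0.06009151 0.055     ] 0.0007925305975830216 -0.036795591363740325
[[216 217 215 218 216 214 214 215 217 214 214 211]
 [211 212 209 209 211 212 209 211 210 210 213 212]
 [210 212 211 212 212 219 221 220 213 212 212 212]
 [209 207 212 215 178 111  83 144 208 209 211 208]
 [209 206 207 191  47  40  50  77 135 211 205 210]
 [209 203 208 135  35  46  40  95 116 206 205 207]
 [213 210 176 160  40  35  94 105 131 216 212 210]
 [208 207 210 212 126 100 109 144 192 210 207 208]
 [205 205 206 207 204 183 184 199 209 201 205 204]
 [215 212 213 212 213 211 214 212 214 215 213 213]
 [211 218 216 214 214 220 215 217 217 215 216 216]]
```

Emit:
servo_tool --increments "0.1 0 2 0 1; 0.1 0 4 0 0.8; 0 0 4 0 0.7; 0 0 2 0 0.6; 0 0 0.7 0 0.6; 0 0 0 0 0.6"

```text
time_s: 3.28
eef_pos: [0.5046, 0.0982, 0.1215]
eef_rot: [-0.0, 0.604, 0.797, 0.0]
wrist_force: [-0.8, 0.2, 1.1]
opening: 0.602
```

```bash
python3 -c "
from h import *
go([*(K+.0015*Y),.12])
o=ctrl.get_obs();p,d=ctrl.camera('wrist');cv2.imwrite('pics/w2.png',p[:,:,::-1])"
```

```text
t 3.27 pos [0.5046 0.0982 0.1215] d cm [-0.15  0.    0.15] yaw needed -0.0 tilt [-0.0001  0.0001] F jig xyz -0.73 0.4 1.05 open 0.602
```

View pics/w2.png

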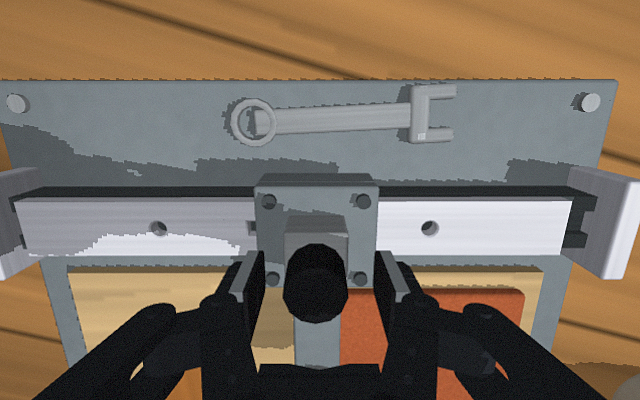

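Emit:
servo_tool --increments "0 0 0 0 0.25; 0 0 0 0 0.1; 0 0 0 0 0.1; 0 0 0 0 0.1"

```text
time_s: 3.82
eef_pos: [0.5056, 0.0974, 0.1227]
eef_rot: [0.001, 0.604, 0.797, 0.001]
wrist_force: [-0.7, 0.3, 6.0]
opening: 0.307
```

Emit:
servo_tool --increments "0 0 0 0 0.1; 0 0 -0.3 0 0.1; 0 0 -0.5 0 0.1; 0 0 -0.4 0 0.1; 0 0 -0.2 0 0.1; 0 0 0 0 0.1"

```text
time_s: 4.58
eef_pos: [0.5054, 0.0974, 0.1349]
eef_rot: [0.001, 0.604, 0.797, 0.001]
wrist_force: [8.1, 1.2, -10.8]
opening: 0.307
```

```bash
python3 -c "
from h import *
go([*(K+.0015*Y),.12])
o=ctrl.get_obs();p,d=ctrl.camera('wrist');cv2.imwrite('pics/w3.png',p[:,:,::-1])"
```

```text
t 4.58 pos [0.5054 0.0974 0.1349] d cm [-0.05 -0.06  1.49] yaw needed -0.0011 tilt [0.0016 0.0002] F jig xyz 8.09 -1.07 -10.83 open 0.307
```

View pics/w3.png

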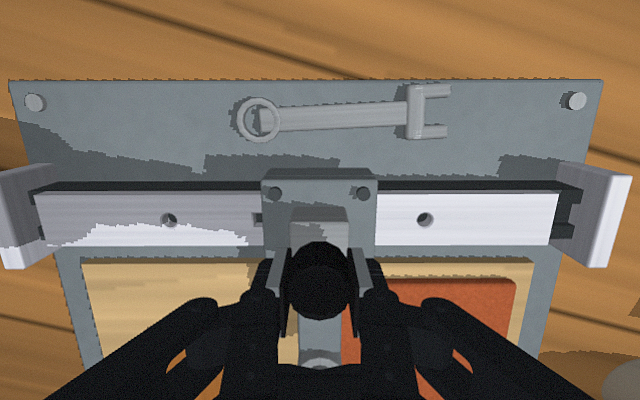

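```bash
python3 -c "
from h import *
o=ctrl.get_obs();p=cv2.imread('pics/w3.png');
def rim(u0,v0,u1,v1):
    g=(p[v0:v1,u0:u1].mean(2)<165).astype(np.uint8);c=max(cv2.findContours(g,0,2)[0],key=cv2.contourArea);e=cv2.fitEllipse(c);print(e);return e[0][0]+u0,e[0][1]+v0
c=rim(410,206,440,232)
w=px2w('wrist',[c],.055,o)[0];print(c,w,'rel tool',(w[:2]-o['eef_pos'][:2])@X,(w[:2]-o['eef_pos'][:2])@Y)
"
```

```text
((14.705921173095703, 13.062006950378418), (13.419096946716309, 16.076648712158203), 74.03739166259766)
(424.7059211730957, 219.06200695037842) [0.48715762 0.16586399 0.055     ] rel tool 0.0009933911685584607 0.07079992034750887
```

Emit:
servo_tool --increments "0.2 0.05 0 0 0.1; 0.4 0 0 0 0.1; 0.6 0 0 0 0.1; 0.7 0 0 0 0.1; 0.7 0 0 0 0.1; 0.7 0 0 0 0.1; 0.7 0 0 0 0.1; 0.7 0 0 0 0.1; 0.6 0 0 0 0.1; 0.5 0 0 0 0.1"

```text
time_s: 5.88
eef_pos: [0.4896, 0.1533, 0.1345]
eef_rot: [0.0, 0.604, 0.797, -0.0]
wrist_force: [5.1, 0.2, -9.9]
opening: 0.307
```

```bash
python3 -c "
from h import *
go([.48716,.16586,.12])"
```

```text
t 5.88 pos [0.4896 0.1533 0.1345] d cm [1.27 0.1  1.45] yaw needed -0.001 tilt [ 0.0002 -0.0004] F jig xyz 4.95 -1.14 -9.9 open 0.307
```

Emit:
servo_tool --increments "0.3 0 0 0 0.1; 0.2 0 0 0 0.1; 0.1 0 0 0 0.1; 0 0 0.1 0 0.1; 0 0 0.1 0 0.1; 0 0 0 0 0.45; 0 0 0 0 0.6; 0 0 0 0 0.6; 0 0 0 0 0.6"

```text
time_s: 7.0
eef_pos: [0.488, 0.1593, 0.1336]
eef_rot: [0.0, 0.604, 0.797, 0.0]
wrist_force: [-0.6, -0.0, -0.2]
opening: 0.604
```

```bash
python3 -c "
from h import *
go([.48716,.16586,.12])
o=ctrl.get_obs();p,d=ctrl.camera('wrist');cv2.imwrite('pics/w4.png',p[:,:,::-1]);np.savez('w4.npz',p=p,d=d)
P=pts('wrist',d,o);print(np.median(P[275:300,305:335,2]))"
```

```text
t 7.0 pos [0.488  0.1593 0.1336] d cm [0.66 0.09 1.36] yaw needed -0.0007 tilt [0.0003 0.    ] F jig xyz -0.6 0.12 -0.17 open 0.604
0.13978954423629797
```

View pics/w4.png

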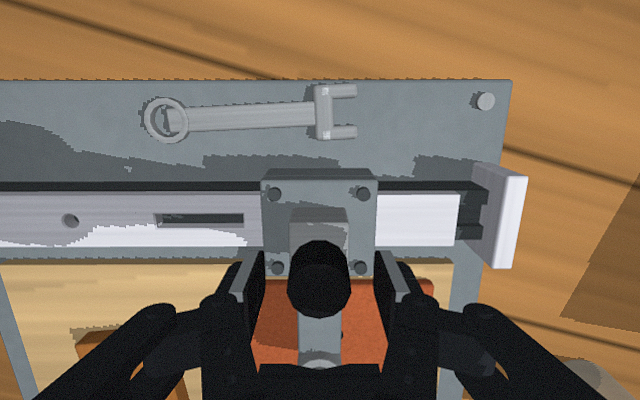

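Emit:
servo_tool --increments "0 0 0.5 0 0.6; 0 0 1 0 0.6; 0 0 1 0 0.6; 0 0 0.8 0 0.5; 0 0 0.4 0 0.5; 0 0 0 0 0.5"

```text
time_s: 7.8
eef_pos: [0.4878, 0.1592, 0.0959]
eef_rot: [-0.0, 0.604, 0.797, -0.0]
wrist_force: [-0.5, -0.8, 0.1]
opening: 0.5
```

```bash
cat >>h.py <<'E'
def look(nm):
    o=ctrl.get_obs();p,d=ctrl.camera('wrist');cv2.imwrite(f'pics/{nm}.png',p[:,:,::-1])
    P=pts('wrist',d,o);m=(p.max(2)<60);m[:,:280]=0;m[:,360:]=0
    z=P[...,2];m&=(z>.120)&(z<.150)
    print("knob top",np.median(z[m]),m.sum())
E
python3 -c "
from h import *
go([.48716,.16586,.12]);look('w5')"
```

```text
t 7.8 pos [0.4878 0.1592 0.0959] d cm [ 0.66  0.12 -2.41] yaw needed -0.0008 tilt [-0.0007 -0.0001] F jig xyz -0.73 -0.66 0.12 open 0.5
knob top 0.1386087348643696 5456
```

View pics/w5.png

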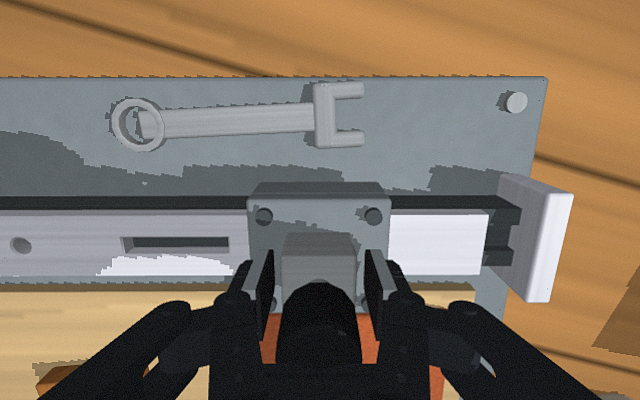

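Emit:
servo_tool --increments "0.1 0 0 0 0.5; 0.1 0 0 0 0.5; 0.1 0 0 0 0.5; 0.1 0 0 0 0.5; 0.1 0 0 0 0.5; 0.1 0 0 0 0.5"

```text
time_s: 8.6
eef_pos: [0.4865, 0.1645, 0.0963]
eef_rot: [0.0, 0.604, 0.797, -0.0]
wrist_force: [0.7, -5.4, -0.6]
opening: 0.501
```

```bash
python3 -c "
from h import *
go([.48716,.16586,.12]);look('w6')"
```

```text
t 8.6 pos [0.4865 0.1645 0.0963] d cm [ 0.11  0.1  -2.37] yaw needed -0.0004 tilt [ 0.0003 -0.0012] F jig xyz -0.81 -5.33 -0.56 open 0.501
knob top 0.13865491643693856 4629
```

View pics/w6.png

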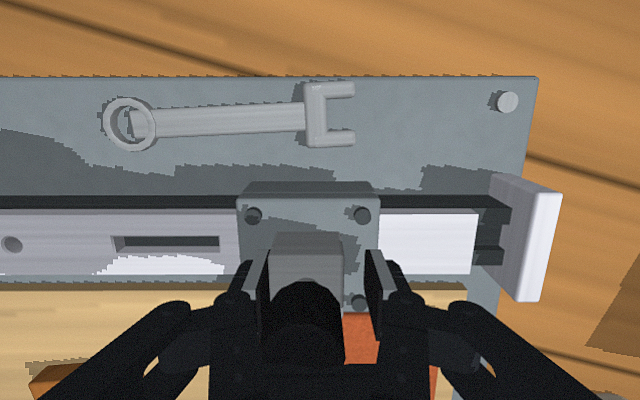

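Emit:
servo_tool --increments "0.1 0 0 0 0.5; 0.1 0 0 0 0.5; 0.1 0 0 0 0.5"

```text
time_s: 9.02
eef_pos: [0.4858, 0.1669, 0.0963]
eef_rot: [0.001, 0.604, 0.797, -0.001]
wrist_force: [1.0, -5.9, 0.9]
opening: 0.498
```

Emit:
servo_tool --increments "0.1 0 0 0 0.5; 0.1 0 0 0 0.5"

```text
time_s: 9.28
eef_pos: [0.4851, 0.1694, 0.0963]
eef_rot: [0.0, 0.604, 0.797, -0.0]
wrist_force: [-0.6, -2.2, 0.0]
opening: 0.498
```

```bash
python3 -c "
from h import *
go([.48716,.16586,.12]);look('w7')"
```

```text
t 9.28 pos [0.4851 0.1694 0.0963] d cm [-0.39  0.1  -2.37] yaw needed -0.0012 tilt [ 0.     -0.0006] F jig xyz -1.15 -1.97 0.01 open 0.498
knob top 0.1297002316657267 4331
```

Emit:
servo_tool --increments "-0.2 0 0 0 0.5; -0.2 0 0 0 0.55; 0 0 0 0 0.7; 0 0 0 0 0.7; 0 0 -1 0 0.7; 0 0 -2 0 0.7; 0 0 -4 0 0.8; 0 0 -4 0 1; 0 0 -3 0 1; 0 0 0 0 1"

```text
time_s: 10.58
eef_pos: [0.4878, 0.1662, 0.2399]
eef_rot: [0.002, 0.604, 0.797, 0.002]
wrist_force: [0.2, -0.9, -0.3]
opening: 1.0
```

```bash
python3 -c "
from h import *
go([.48716,.16586,.12]);look('w8')
o=ctrl.get_obs();p,d=ctrl.camera('wrist');P=pts('wrist',d,o);print(ctrl.get_obs()['time_s'])
p,d=ctrl.camera('top');cv2.imwrite('pics/t8.png',cv2.resize(p[110:260,160:375,::-1],None,fx=3.7,fy=3.7,interpolation=cv2.INTER_CUBIC))
p,d=ctrl.camera('scene');cv2.imwrite('pics/s8.png',cv2.resize(p[130:285,265:445,::-1],None,fx=3.8,fy=3.8,interpolation=cv2.INTER_CUBIC))"
```

```text
t 10.57 pos [0.4878 0.1662 0.2399] d cm [-0.   -0.15 11.99] yaw needed -0.0007 tilt [0.0065 0.0007] F jig xyz -0.05 -0.96 -0.34 open 1.0
knob top 0.12968354848456956 1032
10.675
```

View pics/w8.png

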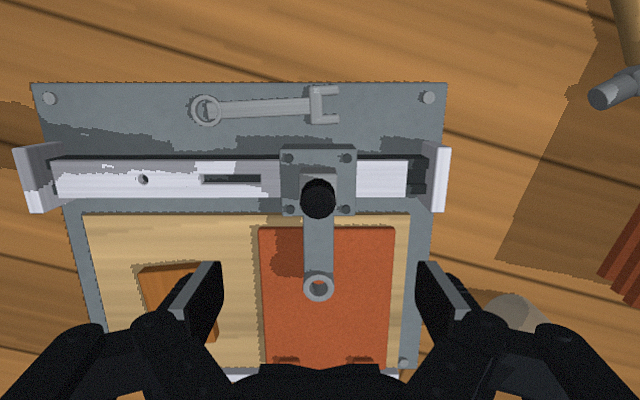

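View pics/s8.png

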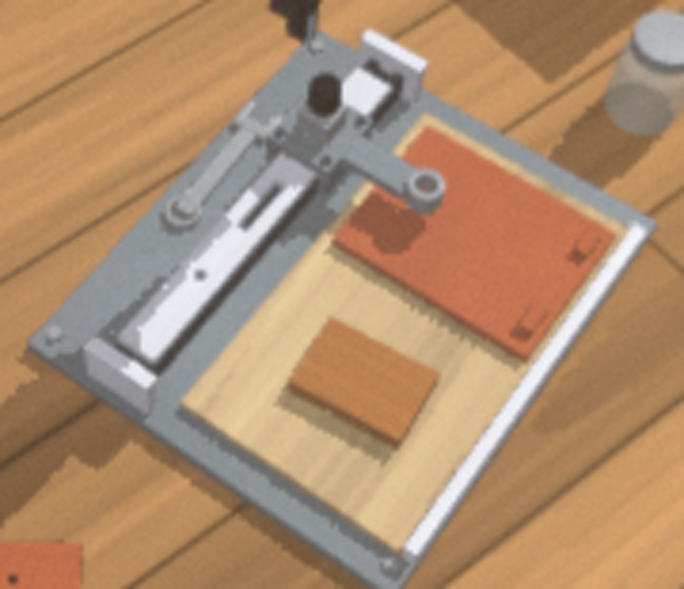

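```bash
python3 -c "
from h import *
g=lambda u,v:(265+(u+.5)/3.8-.5,130+(v+.5)/3.8-.5)
b=px2w('scene',[g(427,186)],.08)[0];print(b,np.linalg.norm(b[:2]-[.5874,.2009]))
b=px2w('wrist',[(318,288)],.08,ctrl.get_obs())[0];print(b,np.linalg.norm(b[:2]-[.5866,.2012]))
ctrl.hand_in()"
```

```text
[0.59150049 0.19189132 0.08      ] 0.009898000187714053
[0.58101071 0.19244775 0.08      ] 0.010384703626143741
the job is handed in; nothing more can be done
```

I handed the job in at about 10.8 s of the 38 s. My last checks showed the pin home in the index hole on the tile's side (the jig's +y).

**What I did:** I gripped the knob, lifted it about 12–13 mm and slid the carriage to roughly 6 mm short of the hole. There I let the pin ride on the plate. Then I straddled the housing with the jaws and pushed at about 8 mm/s, with at most about 6 N measured at the wrist. The pin dropped in, and I backed off and moved up clear.

**Last checks:**
- **Pin:** the knob top read 129.7 mm, the same as when parked at home. It read about 139 mm while riding on the plate.
- **Bush to mark:** about 10 mm seen from above, from two cameras; the limit is 20 mm. The bush itself covered the mark at the end, so both figures use the mark's position from the starting pictures. The two cameras put the bush about 10 mm apart across the bed, so I trust the distance to only a few millimetres. The wrist reading came with a slight tool tilt of 0.0065 rad.
- **Surroundings:** the tile, packing and spanner looked unmoved in the last pictures, and so did the jar, which is only partly in view. I judged this by eye and did not measure it. The mug was not in the last pictures I viewed; the arm did not go near it.
- **Contact:** the gripper was clear, with only about 1 N of noise at the wrist.

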